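Right the toppled switch box and switch it on at its locking bat

TASK

The yellow switch box has toppled onto its back. Stand it upright on its base on the bench and let go of it; then take the red locking bat on its top, pull it outward, flip it over to the green side and let it spring back in so that it is locked there. Leave the tape measure, the pipe tee and the wood block where they are.

Things in the scene. Friction and masses are not known exactly. Their poses are not given: they have to be found in the camera images.
- box_mid (a point): centre of the loose yellow switch box, 76 (x) x 56 (y) x 80 mm (z), 0.7 to 1 kg, on a dark base plate 100 mm wide (y), 8 mm thick. z axis: base to top panel (up when it stands), underside 40 mm below the centre; x axis: to its back; y axis: left seen from the front (round grey outlet cover). It starts lying on its back, front up, top and bat pointing away from the robot.
- back_edge (a point): middle of the bottom back edge of the box (axes as box_mid; 38 mm along x and -40 mm along z from box_mid). The box is heavy at its base: raised about this edge on the bench, it falls upright by itself once past about 40 degrees. Its y faces, 56 mm apart, are free to grasp above the base plate.
- bat_pivot (a point): hinge of the bat, fixed in the box (axes as box_mid, 32 mm above it along z, in the middle; 72 mm above the bench when the box stands). The bat swings about the box's x axis.
- bat_grip (a point): grip point on the red tapered round bat, 16 mm thick here; the red handle reaches 20 mm beyond it and 42 mm back. z axis: along the bat, outward; x axis: the hinge direction (box x). It lies 82 mm from bat_pivot while the bat is in: with the box standing, 147 mm above the bench and 33 mm to one side of the box's middle.
- bat_flip (a joint): swing of the bat (rad): 0 = leaning 0.42 rad to the red mark (box +y), 0.42 = in line with the box's z axis, 0.84 = leaning 0.42 rad to the green mark (box -y). Light friction keeps it where it is left. A cross pin on the bat stops the swing at two steel humps unless the bat is pulled out by 8 mm or more.
- bat_pull (a joint): how far the bat is pulled outward along its own axis (m): 0 in, 0.014 fully out; a spring draws it back in (about 2 N when in, 4 N fully out, less than the weight of the box). On either side it springs in and locks; let go half-way it rests on the humps, some 4 mm or more out.
- tape_mid (a point): centre of the yellow tape measure, 66 x 82 x 37 mm, loose bystander
- tee_mid (a point): centre of the grey cast pipe tee, 50 x 66 x 33 mm, loose bystander
- block_mid (a point): centre of the notched pine block, 26 x 72 x 34 mm, loose bystander

How it is judged (in metres and radians):
On the way, in this order (a step that is already met when the one before it is completed fails the run):
1. the box stands upright on its base and is let go, its bat still on the red side (angle between box_mid's own z axis and vertical below 0.1 rad and height (world z) of box_mid below 0.05 m and value of joint bat_flip below 0.2 rad and contact force between the fingers and anything else below 0.5 N), for 0.2 s.
2. the bat is pulled out (value of joint bat_pull above 0.007 m), for 0.1 s.
At the end, for the whole second after the job is handed in: The box stands upright on the bench (within 0.1 rad, its centre 30 to 50 mm above the bench) and the bat leans to the green side (bat_flip over 0.72 rad) and has sprung in and locked (bat_pull under 3 mm); the tape measure, pipe tee and block were not moved by more than 30 mm (value of joint bat_flip above 0.72 rad and value of joint bat_pull below 0.003 m and angle between box_mid's own z axis and vertical below 0.1 rad and height (world z) of box_mid between 0.03 and 0.05 m); the robot touches nothing.
It fails at once if the tape measure, pipe tee or wood block is moved by more than 30 mm (distance of any of tape_mid, tee_mid, block_mid from where it was at the start of the episode above 0.03 m).
It also fails if it takes over 58 s, if anything falls off the work surface, if the arm or the gripper's body presses on something with over 40 N, if the wrist force passes 120 N, or if a joint passes its speed limit or range.

ROBOT

A 6-joint arm with a two-finger parallel gripper is mounted at the origin on a cart in front of the work surface, level with it; the furniture and walls round the work are solid. World frame = base frame: x ahead of the robot, y to its left, z up, the work surface at z = 0. Lengths are in mm, angles in rad, forces in N, time in s.
With the tool pointing down it reaches from about 350 to 875 mm from the base axis. Payload 4.2 kg.
Tool frame: the origin (TCP) lies on the centre line of the jaws, within the pads' length; the fingertips stand 22 mm ahead of it and the grasp point (between the pads) lies 3 mm ahead of it; z points along the fingers, y is the line along which they close (so a half turn about z gives the same grasp; the last joint's range is limited). The gripper opens to 87 mm and grips with 3 to 60 N. Pads are 19 mm wide; open, the fingers measure 117 mm over their backs; the gripper's body (75 mm by 190 mm) begins 51 mm behind the grasp point.
Start: joints at [-0.942, 0.385, 0.008, 0, -1.194, -0.259], TCP at [225.907, -582.722, 244.55] pointing down, gripper open.
Joint ranges: [-3.14, 3.14], [-1.21, 2.06], [-1.07, 1.41], [-3.16, 2.05], [-2.99, -0.16], [-3.1, 3.1]. Speed limits (rad/s): [2.79, 2.79, 3.14, 3.14, 3.14, 3.14].

INTERFACE

Orientations are given as a unit quaternion [w, x, y, z].
In Python, from plant import robot, read_camera gives the robot as it stands. The module is installed in compiled form; this text tells all that it offers.
- The arm moves only by the tool drive_tool, never from a script. Its argument "steps" is a list of rows, each an object of numbers: "dx", "dy", "dz": the shift along the tool's x, y, z in m; "rx", "ry", "rz": the turn, a rotation vector about the tool's x, y, z in rad; "grip": the closure, from -1 (fully open) to 1 (shut). In form: [{"dx": .., "dy": .., "dz": .., "rx": .., "ry": .., "rz": .., "grip": ..}, ...]. A call has 1 to 10 rows; each row shifts and turns the commanded pose from where the row before left it, along the tool's axes as they then stand; what a row does not reach is not made up. A row lasts 1/8 s, in which the tool goes at most 62.5 mm and 10.7 degrees, less where a joint would pass 70% of its speed; a pose out of reach is approached as far as the arm can. A call with a gripper value outside its range is refused whole. The fingers move at their own pace and stop on an object; "force" is the grip in N (left out, the last holds). Time passes only in rows, so rows that do not move let the fingers close. It gives the time, the measured TCP pose, the force, the opening and the grip force at its end, in the units of the state.
- robot.sense(): the state, without advancing time (a new reading comes with each control period).
- read_camera(name): name is "scene" or "side" or "wrist"; returns a dict with "frame" (420x560x3 uint8, red, green, blue), "mtx" (3x3 intrinsics, pixels), "T" (4x4, takes a point from camera to world coordinates); the wrist camera has in their place "hand_eye" (4x4, takes a point from camera to tool coordinates, whose origin is the TCP and whose axes are the flange's). Camera axes: x right, y up, looking along -z (the intrinsics and any distortion apply to the point x, -y, -z); pixel columns grow to the right and rows downward; lengths in mm; the calibration is good to about 2 mm. A picture is of the moment at which its call begins: read the wrist's pose just before it. There is no depth.
- robot.hand_in(): hands the job in; it is judged then, once.
The state is a dict: "time": time; "joint_pos": joint angles; "joint_velocities": joint speeds; "effort": joint torques, N m; "tcp_pos": TCP position; "ee_rot": TCP orientation; "force": force on the tool from outside, world axes, zero at the start; "ft_torque": the same for the moment, N m; "opening": opening from 0.0 (shut) to 1.0 (fully open); "gripper_force": force on a finger pad.
Only numpy, scipy, OpenCV 4.12 (cv2) and the standard library are available. Lean on these libraries where they do the work, as an engineer would, in place of code of your own. Each camera call takes 0.05 s, during which the arm holds its last target. There are 200 camera calls.

## Working session

There is one attempt and no reset: what is moved stays moved. The work goes in short steps, Python scripts to look and compute and a tool call to move; the robot and the scene stay as the last step left them, time stands still between calls to the robot, and variables do not carry over. Pictures are saved under pics/ and viewed, at most 10 in all, crops included, and the job is handed in when it is done.

Besides the shell and the picture viewer there is one more tool, called after "Emit:" by a JSON object that holds its "api" and its "payload", one argument or row to a line. drive_tool: Moves the arm, as the interface text tells. Its arguments: {"type":"object","properties":{"steps":{"type":"array"},"force":{"type":"number"}},"required":["steps"]}

```bash
mkdir -p pics
cat > h.py <<'E'
import numpy as np, cv2
from plant import robot, read_camera
from scipy.spatial.transform import Rotation as R
def snap(name):
    s=robot.sense(); c=read_camera(name); 
    if name=='wrist':
        T=np.eye(4); q=s['ee_rot']; T[:3,:3]=R.from_quat([q[1],q[2],q[3],q[0]]).as_matrix(); T[:3,3]=s['tcp_pos']
        c['T']=T@c['hand_eye']
    return c
def ray(c,uv):
    K=c['mtx']; d=np.array([(uv[0]-K[0,2])/K[0,0],-(uv[1]-K[1,2])/K[1,1],-1.])
    return c['T'][:3,3], c['T'][:3,:3]@d
def onz(c,uv,z):
    o,d=ray(c,uv); return o+d*(z-o[2])/d[2]
def proj(c,p):
    q=np.linalg.inv(c['T'])@np.r_[p,1]; K=c['mtx']; return np.array([K[0,0]*q[0]/-q[2]+K[0,2],K[1,1]*-q[1]/-q[2]+K[1,2]])
def tri(c1,u1,c2,u2):
    o1,d1=ray(c1,u1);o2,d2=ray(c2,u2)
    t=np.linalg.lstsq(np.c_[d1,-d2],o2-o1,rcond=None)[0]; a=o1+d1*t[0];b=o2+d2*t[1]
    return (a+b)/2,np.linalg.norm(a-b)
def save(c,n): cv2.imwrite('pics/'+n,c['frame'][:,:,::-1])
E
python3 - <<'E'
from h import *
for n in ['scene','side']:
    c=snap(n); save(c,n+'1.png'); print(n,c.keys(),c['mtx'],c['T'].round(2))
print(robot.sense())
E
```

```text
scene dict_keys(['frame', 'mtx', 'T']) [[520.97372737   0.         280.62383812]
 [  0.         520.97372737 214.42278861]
 [  0.           0.           1.        ]] [[-4.70000e-01  6.50000e-01 -6.00000e-01 -2.53820e+02]
 [-8.80000e-01 -3.30000e-01  3.30000e-01  4.84700e+02]
 [ 1.00000e-02  6.80000e-01  7.30000e-01  1.10685e+03]
 [ 0.00000e+00  0.00000e+00  0.00000e+00  1.00000e+00]]
side dict_keys(['frame', 'mtx', 'T']) [[398.82711787   0.         279.7414909 ]
 [  0.         398.82711787 206.65089989]
 [  0.           0.           1.        ]] [[ 1.0000e+00 -6.0000e-02  4.0000e-02  6.2944e+02]
 [ 7.0000e-02  5.0000e-01 -8.6000e-01 -8.1929e+02]
 [ 3.0000e-02  8.6000e-01  5.0000e-01  5.4697e+02]
 [ 0.0000e+00  0.0000e+00  0.0000e+00  1.0000e+00]]
{'time': 0.1, 'joint_pos': array([-9.42398924e-01,  3.85486939e-01,  6.79979832e-03, -3.93686150e-04,
       -1.19397389e+00, -2.58610595e-01]), 'joint_velocities': array([ 0.00044653, -0.00275667,  0.0024764 ,  0.00317098, -0.00087741,
       -0.0006071 ]), 'effort': array([-1.08552194e-03, -3.91689384e+01,  1.87934107e+01,  4.23192412e+00,
        1.34747013e-02, -6.14810074e-05]), 'tcp_pos': array([ 225.736596  , -582.30956987,  243.58526861]), 'ee_rot': array([-2.34816098e-04, -1.83770307e-01,  9.82968754e-01,  9.20663321e-04]), 'force': array([-0.23583669,  0.20884007, -0.19881629]), 'ft_torque': array([-0.05463345,  0.01687192,  0.0223177 ]), 'gripper_force': 0.0, 'opening': 0.9985870025242763}
```

View pics/scene1.png

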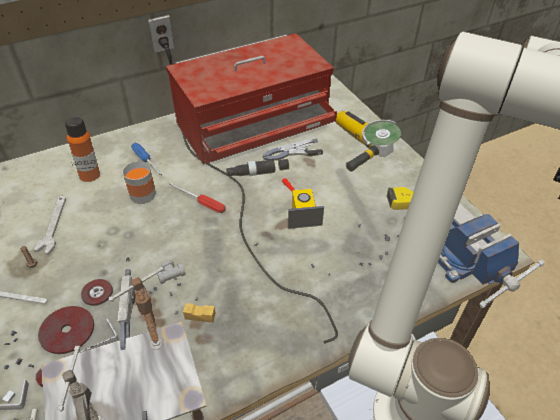

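View pics/side1.png

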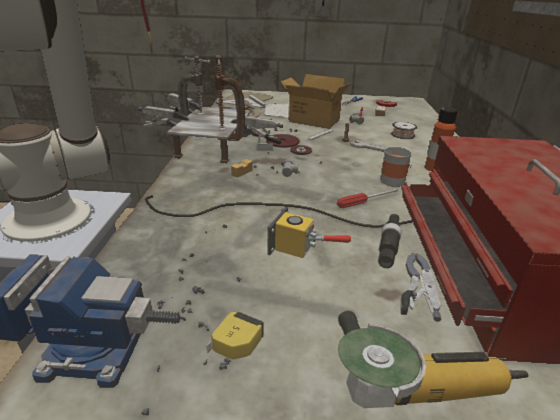

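The scene view shows the box at about (303,205), its dark base plate towards the robot and its red bat ending near (286,181). In the side view the box is at about (293,235) and the bat tip at (350,239). I'll enlarge both.

Run:
```python
from h import *
a=cv2.imread('pics/scene1.png')[165:240,260:340];b=cv2.imread('pics/side1.png')[200:275,265:365]
cv2.imwrite('pics/z.png',np.vstack([cv2.resize(a,None,fx=4,fy=4,interpolation=2),]) if 0 else np.hstack([cv2.resize(a,None,fx=4.4,fy=4.4,interpolation=2),cv2.resize(b,None,fx=4.4,fy=4.4,interpolation=2)]))
```

```text
(no output)
```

View pics/z.png

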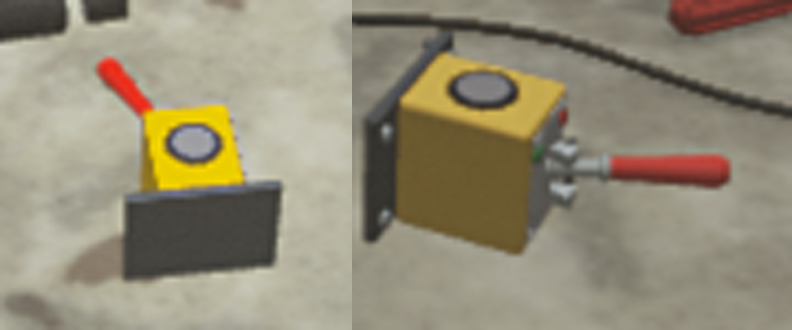

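The crops show the face corners, the cover centre and the bat tip clearly. I'll compute the pose from them.

Run:
```python
from h import *
a=snap('scene');b=snap('side')
print('cover',onz(a,(303.9,197.3),77),onz(b,(294.8,220.5),77),tri(a,(303.9,197.3),b,(294.8,220.5)))
L=tri(a,(292.5,190.7),b,(314.1,219.8));Rr=tri(a,(311.8,189.3),b,(305.9,231.1))
print('front-top L',L,onz(a,(292.5,190.7),76),onz(b,(314.1,219.8),76));print('R',Rr,onz(a,(311.8,189.3),76),onz(b,(305.9,231.1),76))
print('plate bottom',onz(a,(288.2,228.2),0),onz(a,(322,225),0))
print('bat end',tri(a,(282.7,179.5),b,(350.5,238.6)))
for n,c in(('s',a),('d',b)):
    hsv=cv2.cvtColor(c['frame'],cv2.COLOR_RGB2HSV)
    m=cv2.inRange(hsv,(18,120,90),(35,255,255)); k,l,st,ce=cv2.connectedComponentsWithStats(m)
    for i in range(1,k):
        if st[i,4]>60: print(n,st[i],ce[i].round(),onz(c,ce[i],20).round())
```

```text
cover [619.77036996 -64.11581454  77.        ] [626.19164222 -68.64410589  77.        ] (array([624.70427629, -65.69965074,  73.85271108]), np.float64(3.6813877387732883))
front-top L (array([667.40790284, -52.2584664 ,  69.56667064]), np.float64(5.3530983386733375)) [658.32556028 -48.96656863  76.        ] [669.09294383 -59.50261517  76.        ]
R (array([ 648.03843013, -103.42315299,   70.6377462 ]), np.float64(8.249516184806017)) [ 638.27281403 -100.47650597   76.        ] [ 651.18351611 -107.03649421   76.        ]
plate bottom [597.67857648  -4.22825558   0.        ] [564.16172006 -95.93283895   0.        ]
bat end (array([752.57483971, -67.17762933,  35.01258975]), np.float64(3.554476790560861))
s [336 111  32  33 439] [350. 125.] [ 901. -409.   20.]
s [391 187  22  22 368] [402. 198.] [ 535. -350.   20.]
s [292 189  23  19 299] [302. 199.] [665. -87.  20.]
s [183 304  32  18 437] [199. 312.] [442. 327.  20.]
d [303  75  41  18 403] [323.  82.] [ 740. 1532.   20.]
d [281  78  17  11  82] [289.  82.] [ 544. 1503.   20.]
d [ 275  212   38   45 1100] [291. 235.] [619. -42.  20.]
d [ 212  312   50   47 1536] [236. 337.] [ 539. -356.   20.]
d [ 411  355  101   46 3079] [463. 379.] [ 897. -406.   20.]
```

Emit:
{"api": "drive_tool", "payload": {
  "steps": [
    {"dx": -0.0475,"dy": 0.0272,"grip": -1},
    {"dx": -0.0475,"dy": 0.0272,"grip": -1},
    {"dx": -0.0475,"dy": 0.0272,"grip": -1},
    {"dx": -0.0475,"dy": 0.0272,"grip": -1},
    {"dx": -0.0475,"dy": 0.0272,"grip": -1},
    {"dx": -0.0475,"dy": 0.0272,"grip": -1},
    {"dx": -0.0475,"dy": 0.0272,"grip": -1},
    {"dx": -0.0475,"dy": 0.0272,"grip": -1},
    {"dx": -0.0475,"dy": 0.0272,"grip": -1},
    {"dx": -0.0475,"dy": 0.0272,"grip": -1}
  ]
}}

```text
validation failed for argument at $.st...
```

Emit:
{"api": "drive_tool", "payload": {
  "steps": [
    {"dx": -0.0475,"dy": 0.0272,"grip": -1},
    {"dx": -0.0475,"dy": 0.0272,"grip": -1},
    {"rz": 0.181,"grip": -1},
    {"rz": 0.181,"grip": -1},
    {"rz": 0.181,"grip": -1},
    {"rz": 0.181,"grip": -1},
    {"grip": -1}
  ]
}}

```text
validation failed for argument at $.st...
```

Run:
```python
from h import *
s=robot.sense(); print(s['tcp_pos'],s['ee_rot'],s['joint_pos'],s['time'])
c=snap('wrist'); save(c,'w1.png'); print(c['mtx'],c['T'].round(2),list(c))
m=np.array([622,-66,38.]);z=np.array([.938,-.347,0]);y=np.array([.347,.938,0])
for a,b in((40,28),(40,-28),(-40,28),(-40,-28),(0,0)): print(proj(c,m+a*z+b*y+[0,0,38]))
```

```text
[ 225.80332365 -582.4526184   243.88905593] [-1.61858238e-04 -1.83791642e-01  9.82965010e-01  6.29115789e-04] [-9.42392967e-01  3.85265609e-01  7.18605833e-03 -2.66270674e-04
 -1.19399219e+00 -2.58620304e-01] 0.2
[[359.88095762   0.         273.303105  ]
 [  0.         359.88095762 213.8727206 ]
 [  0.           0.           1.        ]] [[-3.6000e-01 -9.0000e-01 -2.4000e-01  1.6121e+02]
 [ 9.3000e-01 -3.5000e-01 -9.0000e-02 -6.0802e+02]
 [ 0.0000e+00 -2.6000e-01  9.7000e-01  3.8363e+02]
 [ 0.0000e+00  0.0000e+00  0.0000e+00  1.0000e+00]] ['frame', 'mtx', 'hand_eye', 'T']
[527.72365637 649.55552949]
[500.33766303 630.72836981]
[578.17435893 618.7132801 ]
[550.92197748 598.56745513]
[539.00522366 624.75953719]
```

View pics/w1.png

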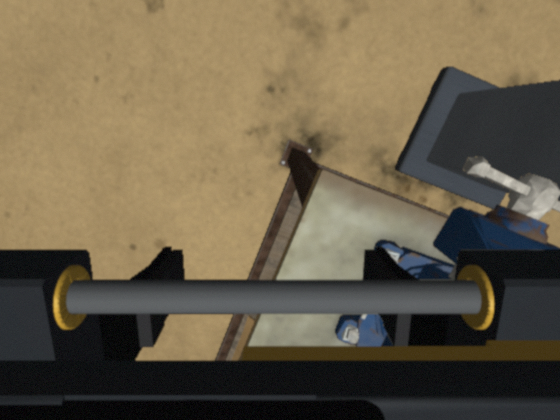

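The moves were refused, so the camera still shows the start pose: floor, bench edge, vise. I'll try again with every field filled in.

Emit:
{"api": "drive_tool", "payload": {
  "steps": [
    {"dx": -0.0475,"dy": 0.0272,"dz": 0,"rx": 0,"ry": 0,"rz": 0,"grip": -1}
  ]
}}

```text
time: 0.38
tcp_pos: [259.3, -541.3, 243.6]
ee_rot: [-0.0, -0.182, 0.983, 0.0]
force: [1.1, 0.2, -0.1]
opening: 1.002
gripper_force: 0.0
```

Emit:
{"api": "drive_tool", "payload": {
  "steps": [
    {"dx": -0.0475,"dy": 0.0272,"dz": 0,"rx": 0,"ry": 0,"rz": 0,"grip": -1},
    {"dx": -0.0475,"dy": 0.0272,"dz": 0,"rx": 0,"ry": 0,"rz": 0,"grip": -1},
    {"dx": -0.0475,"dy": 0.0272,"dz": 0,"rx": 0,"ry": 0,"rz": 0,"grip": -1},
    {"dx": -0.0475,"dy": 0.0272,"dz": 0,"rx": 0,"ry": 0,"rz": 0,"grip": -1},
    {"dx": -0.0475,"dy": 0.0272,"dz": 0,"rx": 0,"ry": 0,"rz": 0,"grip": -1},
    {"dx": -0.0475,"dy": 0.0272,"dz": 0,"rx": 0,"ry": 0,"rz": 0,"grip": -1},
    {"dx": -0.0475,"dy": 0.0272,"dz": 0,"rx": 0,"ry": 0,"rz": 0,"grip": -1},
    {"dx": -0.0475,"dy": 0.0272,"dz": 0,"rx": 0,"ry": 0,"rz": 0,"grip": -1},
    {"dx": -0.0475,"dy": 0.0272,"dz": 0,"rx": 0,"ry": 0,"rz": 0,"grip": -1},
    {"dx": -0.0475,"dy": 0.0272,"dz": 0,"rx": 0,"ry": 0,"rz": 0,"grip": -1}
  ]
}}

```text
time: 1.62
tcp_pos: [605.9, -113.3, 244.6]
ee_rot: [0.0, -0.184, 0.983, -0.0]
force: [0.5, -0.8, 0.8]
opening: 1.003
gripper_force: 0.0
```

Emit:
{"api": "drive_tool", "payload": {
  "steps": [
    {"dx": -0.0475,"dy": 0.0272,"dz": 0,"rx": 0,"ry": 0,"rz": 0,"grip": -1},
    {"dx": 0,"dy": 0,"dz": 0,"rx": 0,"ry": 0,"rz": 0.181,"grip": -1},
    {"dx": 0,"dy": 0,"dz": 0,"rx": 0,"ry": 0,"rz": 0.181,"grip": -1},
    {"dx": 0,"dy": 0,"dz": 0,"rx": 0,"ry": 0,"rz": 0.181,"grip": -1},
    {"dx": 0,"dy": 0,"dz": 0,"rx": 0,"ry": 0,"rz": 0.181,"grip": -1},
    {"dx": 0,"dy": 0,"dz": 0,"rx": 0,"ry": 0,"rz": 0,"grip": -1}
  ]
}}

```text
time: 2.38
tcp_pos: [639.3, -72.3, 244.3]
ee_rot: [-0.0, 0.175, 0.985, -0.0]
force: [0.0, 0.3, -0.2]
opening: 0.996
gripper_force: 0.0
```

Run:
```python
from h import *
s=robot.sense(); print(s['tcp_pos'],s['ee_rot'],s['joint_pos'],s['time'])
c=snap('wrist'); save(c,'w2.png'); print(c['T'].round(2))
m=np.array([622,-66,38.]);z=np.array([.938,-.347,0]);y=np.array([.347,.938,0])
for a,b in((40,28),(40,-28),(-40,28),(-40,-28),(0,0)): print(proj(c,m+a*z+b*y+[0,0,38]))
```

```text
[639.34585974 -72.33417522 244.3475096 ] [-1.64395306e-04  1.75125522e-01  9.84546101e-01 -1.23229451e-05] [ 1.38290865e-01  4.16485550e-01  5.69946080e-02 -8.35462556e-05
 -1.21162569e+00 -2.06112434e+00] 2.375
[[ 3.5000e-01 -9.1000e-01 -2.4000e-01  5.7428e+02]
 [ 9.4000e-01  3.3000e-01  9.0000e-02 -4.7960e+01]
 [-0.0000e+00 -2.6000e-01  9.7000e-01  3.8411e+02]
 [ 0.0000e+00  0.0000e+00  0.0000e+00  1.0000e+00]]
[304.23138323 222.83890264]
[241.47402041 222.71155323]
[306.55878317 130.89301586]
[239.46380048 130.7556677 ]
[272.92955222 178.33556105]
```

View pics/w2.png

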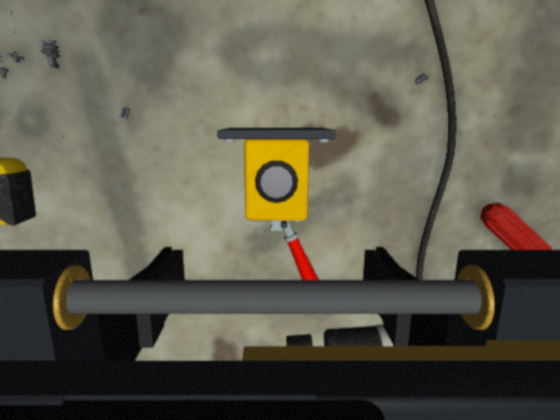

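The wrist view shows the cover at (277,181), about 4 px right of my prediction. The yaw is aligned, so I correct by +3 mm, tilt and descend.

Emit:
{"api": "drive_tool", "payload": {
  "steps": [
    {"dx": -0.008,"dy": 0.003,"dz": 0,"rx": 0,"ry": 0.1745,"rz": 0,"grip": -1},
    {"dx": 0,"dy": 0,"dz": 0,"rx": 0,"ry": 0.1745,"rz": 0,"grip": -1},
    {"dx": 0,"dy": 0,"dz": 0,"rx": 0,"ry": 0.1745,"rz": 0,"grip": -1},
    {"dx": -0.0252,"dy": 0,"dz": 0.0437,"rx": 0,"ry": 0,"rz": 0,"grip": -1},
    {"dx": -0.0252,"dy": 0,"dz": 0.0437,"rx": 0,"ry": 0,"rz": 0,"grip": -1},
    {"dx": 0,"dy": 0,"dz": 0,"rx": 0,"ry": 0,"rz": 0,"grip": -1}
  ]
}}

```text
time: 3.18
tcp_pos: [645.5, -72.2, 139.0]
ee_rot: [-0.26, 0.17, 0.95, 0.045]
force: [0.1, 0.2, -0.3]
opening: 1.004
gripper_force: 0.0
```

Emit:
{"api": "drive_tool", "payload": {
  "steps": [
    {"dx": -0.0252,"dy": 0,"dz": 0.0437,"rx": 0,"ry": 0,"rz": 0,"grip": -1},
    {"dx": -0.0151,"dy": 0,"dz": 0.0262,"rx": 0,"ry": 0,"rz": 0,"grip": -1},
    {"dx": -0.01,"dy": 0,"dz": 0.0174,"rx": 0,"ry": 0,"rz": 0,"grip": -1},
    {"dx": 0,"dy": 0,"dz": 0,"rx": 0,"ry": 0,"rz": 0,"grip": -1}
  ]
}}

```text
time: 3.68
tcp_pos: [647.9, -72.4, 43.1]
ee_rot: [-0.255, 0.17, 0.951, 0.045]
force: [0.0, 0.5, 1.0]
opening: 0.999
gripper_force: 0.0
```

Emit:
{"api": "drive_tool", "payload": {
  "steps": [
    {"dx": 0,"dy": 0,"dz": 0,"rx": 0,"ry": 0,"rz": 0,"grip": 1},
    {"dx": 0,"dy": 0,"dz": 0,"rx": 0,"ry": 0,"rz": 0,"grip": 1},
    {"dx": 0,"dy": 0,"dz": 0,"rx": 0,"ry": 0,"rz": 0,"grip": 1},
    {"dx": 0,"dy": 0,"dz": 0,"rx": 0,"ry": 0,"rz": 0,"grip": 1},
    {"dx": 0,"dy": 0,"dz": 0,"rx": 0,"ry": 0,"rz": 0,"grip": 1},
    {"dx": 0,"dy": 0,"dz": 0,"rx": 0,"ry": 0,"rz": 0,"grip": 1}
  ],
  "force": 18
}}

```text
time: 4.42
tcp_pos: [648.0, -72.6, 43.5]
ee_rot: [-0.255, 0.17, 0.951, 0.045]
force: [0.1, -0.6, 2.3]
opening: 0.646
gripper_force: 18.0
```

```bash
cat > arc.py <<'E'
# rows (tool-frame) moving the grasp point on an arc about the back edge, tool tilt a0->a1, box angle t0->t1
import numpy as np
def rows(g0,g1,a0,a1,n,off=3.):
    pass
def arc(rx,rz,ts,als):
    g=lambda t: np.array([rx*np.cos(t)-rz*np.sin(t), rx*np.sin(t)+rz*np.cos(t)])  # (forward, up)
    ax=lambda a: (np.array([-np.cos(a),np.sin(a)]), np.array([-np.sin(a),-np.cos(a)])) # tool x, tool z in (fwd,up)
    P=lambda t,a: g(t)-3*ax(a)[1]
    for i in range(1,len(ts)):
        d=P(ts[i],als[i])-P(ts[i-1],als[i-1]); x,z=ax(als[i-1])
        print('dx %.4f dz %.4f ry %.4f  box %.0f tool %.0f tcp %s'%(d@x/1e3,d@z/1e3,als[i]-als[i-1],np.degrees(ts[i]),np.degrees(als[i]),P(ts[i],als[i]).round(1)))
E
python3 - <<'E'
from arc import *
ts=np.radians(np.arange(0,91,10.)); als=np.radians(30-np.arange(0,10)*6.)
arc(65,40,ts,als)
E
```

```text
dx 0.0125 dz -0.0053 ry -0.1047  box 10 tool 24 tcp [58.3 53.4]
dx 0.0129 dz -0.0044 ry -0.1047  box 20 tool 18 tcp [48.3 62.7]
dx 0.0131 dz -0.0035 ry -0.1047  box 30 tool 12 tcp [36.9 70.1]
dx 0.0134 dz -0.0026 ry -0.1047  box 40 tool 6 tcp [24.4 75.4]
dx 0.0135 dz -0.0017 ry -0.1047  box 50 tool 0 tcp [11.1 78.5]
dx 0.0136 dz -0.0008 ry -0.1047  box 60 tool -6 tcp [-2.5 79.3]
dx 0.0136 dz 0.0002 ry -0.1047  box 70 tool -12 tcp [-16.   77.7]
dx 0.0136 dz 0.0011 ry -0.1047  box 80 tool -18 tcp [-29.   73.8]
dx 0.0135 dz 0.0020 ry -0.1047  box 90 tool -24 tcp [-41.2  67.7]
```

Run:
```python
from arc import *
ts=np.radians(np.arange(0,91,10.)); als=np.radians(30-np.arange(0,10)*10.)
arc(65,40,ts,als)
from h import *; print(robot.sense()['joint_pos'])
```

```text
dx 0.0127 dz -0.0052 ry -0.1745  box 10 tool 20 tcp [58.1 53.5]
dx 0.0127 dz -0.0052 ry -0.1745  box 20 tool 10 tcp [47.9 62.8]
dx 0.0127 dz -0.0052 ry -0.1745  box 30 tool 0 tcp [36.3 70.1]
dx 0.0127 dz -0.0052 ry -0.1745  box 40 tool -10 tcp [23.6 75.4]
dx 0.0127 dz -0.0052 ry -0.1745  box 50 tool -20 tcp [10.1 78.3]
dx 0.0127 dz -0.0052 ry -0.1745  box 60 tool -30 tcp [-3.6 78.9]
dx 0.0127 dz -0.0052 ry -0.1745  box 70 tool -40 tcp [-17.3  77.1]
dx 0.0127 dz -0.0052 ry -0.1745  box 80 tool -50 tcp [-30.4  72.9]
dx 0.0127 dz -0.0052 ry -0.1745  box 90 tool -60 tcp [-42.6  66.5]
[ 0.04500963  0.85725015  0.3259024  -0.1951753  -1.52883707 -1.91278029]
```

Emit:
{"api": "drive_tool", "payload": {
  "steps": [
    {"dx": 0.0064,"dy": 0,"dz": -0.0026,"rx": 0,"ry": -0.0873,"rz": 0,"grip": 1},
    {"dx": 0.0064,"dy": 0,"dz": -0.0026,"rx": 0,"ry": -0.0873,"rz": 0,"grip": 1},
    {"dx": 0.0064,"dy": 0,"dz": -0.0026,"rx": 0,"ry": -0.0873,"rz": 0,"grip": 1},
    {"dx": 0.0064,"dy": 0,"dz": -0.0026,"rx": 0,"ry": -0.0873,"rz": 0,"grip": 1},
    {"dx": 0.0064,"dy": 0,"dz": -0.0026,"rx": 0,"ry": -0.0873,"rz": 0,"grip": 1},
    {"dx": 0.0064,"dy": 0,"dz": -0.0026,"rx": 0,"ry": -0.0873,"rz": 0,"grip": 1},
    {"dx": 0.0064,"dy": 0,"dz": -0.0026,"rx": 0,"ry": -0.0873,"rz": 0,"grip": 1},
    {"dx": 0.0064,"dy": 0,"dz": -0.0026,"rx": 0,"ry": -0.0873,"rz": 0,"grip": 1},
    {"dx": 0.0064,"dy": 0,"dz": -0.0026,"rx": 0,"ry": -0.0873,"rz": 0,"grip": 1},
    {"dx": 0.0064,"dy": 0,"dz": -0.0026,"rx": 0,"ry": -0.0873,"rz": 0,"grip": 1}
  ]
}}

```text
time: 5.68
tcp_pos: [603.7, -68.5, 82.1]
ee_rot: [0.153, 0.177, 0.971, -0.038]
force: [0.3, -3.7, -8.1]
opening: 0.645
gripper_force: 18.0
```

Run:
```python
from h import *; print(robot.sense()['joint_pos'])
a=snap('scene')['frame'][160:240,250:350,::-1];b=snap('side')['frame'][190:270,250:350,::-1]
cv2.imwrite('pics/z2.png',cv2.resize(np.hstack([a,b]),None,fx=4,fy=4,interpolation=2))
```

```text
[ 0.175827    0.40759724 -0.68259514  0.69383443 -0.27960643 -2.75853949]
```

View pics/z2.png

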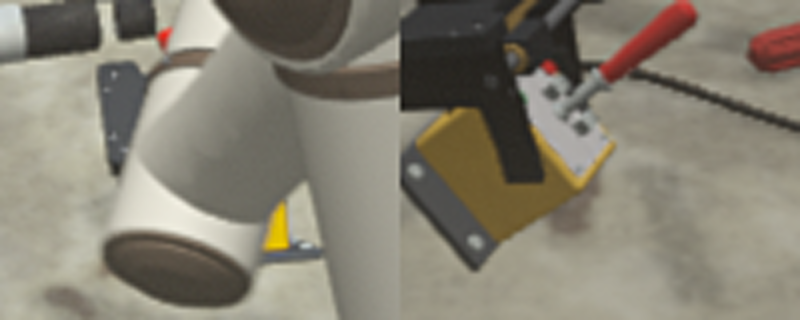

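The side view shows the box gripped firmly and about 45–50° up. The wrist (j5 = −0.28) is near its limit and j6 is near −3.1. I'll see how much room there is further out, where the wrist can tilt more.

Run:
```python
from h import *
a=snap('scene');b=snap('side')
for uv in((228,170),(288,166),(302,150),(265,157),(225,208)): print('s',onz(a,uv,15).round())
for uv in((388,262),(392,222),(404,310),(342,205),(345,320)): print('d',onz(b,uv,15).round())
```

```text
s [885.  54.  15.]
s [ 816. -121.   15.]
s [ 864. -199.   15.]
s [888. -76.  15.]
s [739. 128.  15.]
d [ 833. -117.   15.]
d [871.  49.  15.]
d [ 838. -261.   15.]
d [750. 123.  15.]
d [ 726. -296.   15.]
```

Emit:
{"api": "drive_tool", "payload": {
  "steps": [
    {"dx": -0.0051,"dy": 0,"dz": -0.0141,"rx": 0,"ry": 0,"rz": 0,"grip": 1},
    {"dx": -0.0051,"dy": 0,"dz": -0.0141,"rx": 0,"ry": 0,"rz": 0,"grip": 1},
    {"dx": -0.0161,"dy": 0.0063,"dz": 0.0058,"rx": 0,"ry": 0,"rz": 0,"grip": 1},
    {"dx": -0.0161,"dy": 0.0063,"dz": 0.0058,"rx": 0,"ry": 0,"rz": 0,"grip": 1},
    {"dx": -0.0161,"dy": 0.0063,"dz": 0.0058,"rx": 0,"ry": 0,"rz": 0,"grip": 1},
    {"dx": -0.0161,"dy": 0.0063,"dz": 0.0058,"rx": 0,"ry": 0,"rz": 0,"grip": 1},
    {"dx": -0.0161,"dy": 0.0063,"dz": 0.0058,"rx": 0,"ry": 0,"rz": 0,"grip": 1},
    {"dx": -0.0161,"dy": 0.0063,"dz": 0.0058,"rx": 0,"ry": 0,"rz": 0,"grip": 1},
    {"dx": 0,"dy": 0,"dz": 0,"rx": 0,"ry": 0,"rz": 0,"grip": 1}
  ],
  "force": 40
}}

```text
time: 7.0
tcp_pos: [717.7, -69.2, 107.3]
ee_rot: [0.153, 0.178, 0.971, -0.037]
force: [-0.8, -0.7, -8.6]
opening: 0.637
gripper_force: 40.0
```

Run:
```python
from h import *; s=robot.sense();print(s['joint_pos'],s['tcp_pos']); q=s['ee_rot']; print(R.from_quat([q[1],q[2],q[3],q[0]]).as_matrix().round(3))
```

```text
[ 0.18437206  0.53810179 -0.27584477  0.3605428  -0.52233174 -2.41057894] [717.70562701 -69.18832797 107.31909205]
[[-0.89   0.358  0.284]
 [ 0.335  0.934 -0.126]
 [-0.31  -0.017 -0.951]]
```

Emit:
{"api": "drive_tool", "payload": {
  "steps": [
    {"dx": -0.0076,"dy": 0,"dz": 0.0025,"rx": 0,"ry": 0,"rz": 0,"grip": 1},
    {"dx": -0.0076,"dy": 0,"dz": 0.0025,"rx": 0,"ry": 0,"rz": 0,"grip": 1},
    {"dx": -0.0076,"dy": 0,"dz": 0.0025,"rx": 0,"ry": 0,"rz": 0,"grip": 1},
    {"dx": 0,"dy": 0,"dz": 0,"rx": 0,"ry": -0.0873,"rz": 0,"grip": 1},
    {"dx": 0,"dy": 0,"dz": 0,"rx": 0,"ry": -0.0873,"rz": 0,"grip": 1},
    {"dx": 0,"dy": 0,"dz": 0,"rx": 0,"ry": -0.0873,"rz": 0,"grip": 1},
    {"dx": 0,"dy": 0,"dz": 0,"rx": 0,"ry": -0.0873,"rz": 0,"grip": 1},
    {"dx": 0,"dy": 0,"dz": 0,"rx": 0,"ry": 0,"rz": 0,"grip": 1}
  ]
}}

```text
time: 8.0
tcp_pos: [761.6, -115.8, 148.1]
ee_rot: [0.268, 0.162, 0.949, -0.044]
force: [0.5, 0.1, -8.8]
opening: 0.643
gripper_force: 40.0
```

Run:
```python
from h import *; s=robot.sense();print(s['joint_pos'],s['tcp_pos']); q=s['ee_rot']; print(R.from_quat([q[1],q[2],q[3],q[0]]).as_matrix().round(3))
```

```text
[-0.03125178  0.48648319 -0.50460617  1.26436297 -0.16195408 -3.09539227] [ 761.58038063 -115.79057279  148.0786256 ]
[[-0.804  0.33   0.495]
 [ 0.283  0.944 -0.169]
 [-0.523  0.004 -0.852]]
```

Emit:
{"api": "drive_tool", "payload": {
  "steps": [
    {"dx": 0.007,"dy": 0.006,"dz": -0.004,"rx": 0,"ry": 0.06,"rz": 0,"grip": 1},
    {"dx": 0.007,"dy": 0.006,"dz": -0.004,"rx": -0.055,"ry": 0,"rz": -0.1,"grip": 1},
    {"dx": 0.006,"dy": 0.006,"dz": -0.004,"rx": -0.055,"ry": 0,"rz": -0.1,"grip": 1},
    {"dx": 0,"dy": 0,"dz": 0,"rx": 0,"ry": 0,"rz": 0,"grip": 1}
  ]
}}

```text
time: 8.5
tcp_pos: [756.5, -104.6, 154.4]
ee_rot: [0.264, 0.069, 0.962, -0.026]
force: [1.6, 1.1, -8.9]
opening: 0.639
gripper_force: 40.0
```

```bash
cat > st.py <<'E'
from h import *; s=robot.sense();print(s['joint_pos'].round(3),s['tcp_pos'].round(1),s['force'].round(1)); q=s['ee_rot']; print(R.from_quat([q[1],q[2],q[3],q[0]]).as_matrix().round(3))
E
python3 st.py
python3 - <<'E'
from h import *
b=snap('side')['frame'][120:270,250:450,::-1]
cv2.imwrite('pics/z3.png',cv2.resize(b,None,fx=3,fy=3,interpolation=2))
E
```

```text
[ 0.08   0.481 -0.393  0.635 -0.215 -2.385] [ 756.5 -104.6  154.4] [ 1.6  1.1 -8.9]
[[-0.851  0.147  0.504]
 [ 0.12   0.989 -0.087]
 [-0.511 -0.014 -0.859]]
```

View pics/z3.png

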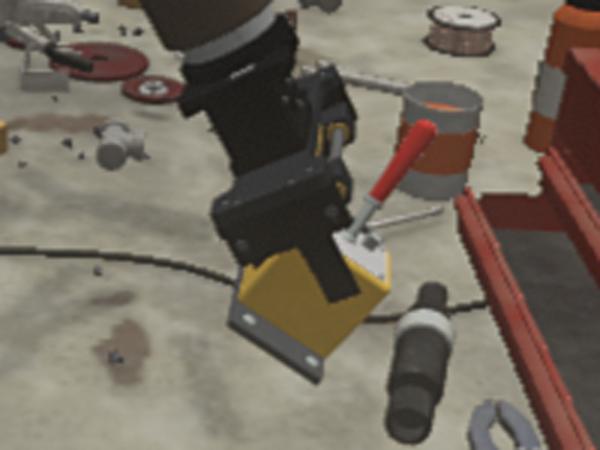

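Lifted clear; the box hangs at about 60° with free bench below. Lowering it so that its back edge meets the bench.

Emit:
{"api": "drive_tool", "payload": {
  "steps": [
    {"dx": 0.0038,"dy": 0.001,"dz": 0.018,"rx": 0,"ry": 0.03,"rz": 0,"grip": 1},
    {"dx": 0.0038,"dy": 0.001,"dz": 0.018,"rx": 0,"ry": 0,"rz": 0,"grip": 1},
    {"dx": 0.0038,"dy": 0.001,"dz": 0.018,"rx": 0,"ry": 0,"rz": 0,"grip": 1},
    {"dx": 0.0025,"dy": 0.001,"dz": 0.012,"rx": 0,"ry": 0,"rz": 0,"grip": 1},
    {"dx": 0,"dy": 0,"dz": 0,"rx": 0,"ry": 0,"rz": 0,"grip": 1}
  ]
}}

```text
time: 9.18
tcp_pos: [780.0, -106.6, 93.1]
ee_rot: [0.244, 0.069, 0.967, -0.023]
force: [0.0, 0.7, -8.5]
opening: 0.645
gripper_force: 40.0
```

```bash
python3 st.py
```

```text
[ 0.056  0.59  -0.374  0.715 -0.16  -2.452] [ 780.  -106.6   93.1] [ 0.   0.7 -8.5]
[[-0.871  0.144  0.469]
 [ 0.122  0.989 -0.078]
 [-0.476 -0.011 -0.88 ]]
```

Emit:
{"api": "drive_tool", "payload": {
  "steps": [
    {"dx": 0.003,"dy": 0,"dz": 0.005,"rx": 0,"ry": 0.03,"rz": 0,"grip": 1},
    {"dx": 0.003,"dy": 0,"dz": 0.005,"rx": 0,"ry": 0.01,"rz": 0,"grip": 1},
    {"dx": 0,"dy": 0,"dz": 0,"rx": 0,"ry": 0,"rz": 0,"grip": 1}
  ]
}}

```text
time: 9.55
tcp_pos: [779.3, -106.3, 82.8]
ee_rot: [0.226, 0.069, 0.972, -0.022]
force: [0.2, -0.2, -9.6]
opening: 0.643
gripper_force: 40.0
```

```bash
python3 st.py
```

```text
[ 0.09   0.615 -0.276  0.451 -0.261 -2.214] [ 779.3 -106.3   82.8] [ 0.2 -0.2 -9.6]
[[-0.889  0.143  0.435]
 [ 0.124  0.99  -0.074]
 [-0.441 -0.012 -0.897]]
```

Emit:
{"api": "drive_tool", "payload": {
  "steps": [
    {"dx": 0.0013,"dy": 0,"dz": 0.0027,"rx": 0,"ry": 0,"rz": 0,"grip": 1},
    {"dx": 0.0009,"dy": 0,"dz": 0.0018,"rx": 0,"ry": 0,"rz": 0,"grip": 1},
    {"dx": 0,"dy": 0,"dz": 0,"rx": 0,"ry": 0,"rz": 0,"grip": 1}
  ]
}}

```text
time: 9.93
tcp_pos: [780.7, -106.9, 82.0]
ee_rot: [0.229, 0.069, 0.971, -0.022]
force: [-4.7, 0.4, 4.4]
opening: 0.641
gripper_force: 40.0
```

```bash
python3 st.py
```

```text
[ 0.086  0.616 -0.286  0.476 -0.244 -2.237] [ 780.7 -106.9   82. ] [-4.7  0.4  4.4]
[[-0.886  0.144  0.441]
 [ 0.124  0.99  -0.073]
 [-0.447 -0.01  -0.894]]
```

Emit:
{"api": "drive_tool", "payload": {
  "steps": [
    {"dx": 0.0029,"dy": 0,"dz": -0.0016,"rx": 0,"ry": 0,"rz": 0,"grip": 1},
    {"dx": 0.0029,"dy": 0,"dz": -0.0015,"rx": 0,"ry": 0,"rz": 0,"grip": 1},
    {"dx": 0.0029,"dy": 0,"dz": -0.0015,"rx": 0,"ry": 0,"rz": 0,"grip": 1},
    {"dx": 0.0029,"dy": 0,"dz": -0.0014,"rx": 0,"ry": 0,"rz": 0,"grip": 1},
    {"dx": 0,"dy": 0,"dz": 0,"rx": 0,"ry": 0,"rz": 0,"grip": 1}
  ],
  "force": 12
}}

```text
time: 10.55
tcp_pos: [767.3, -104.9, 80.4]
ee_rot: [0.228, 0.069, 0.971, -0.021]
force: [-2.6, -0.8, 7.0]
opening: 0.644
gripper_force: 12.0
```

```bash
python3 st.py
python3 - <<'E'
from h import *
b=snap('side')['frame'][140:290,270:470,::-1]
cv2.imwrite('pics/z4.png',cv2.resize(b,None,fx=3,fy=3,interpolation=2))
E
```

```text
[ 0.081  0.598 -0.346  0.552 -0.208 -2.311] [ 767.3 -104.9   80.4] [-2.6 -0.8  7. ]
[[-0.887  0.144  0.439]
 [ 0.125  0.99  -0.073]
 [-0.445 -0.01  -0.895]]
```

View pics/z4.png

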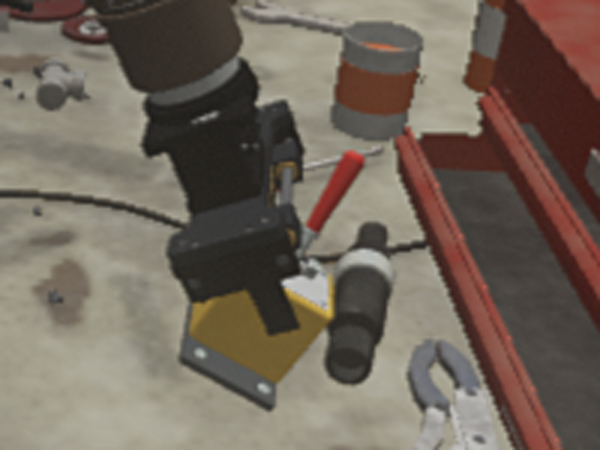

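The back edge is on the bench, the box is at about 65°, and the bat is close to the gripper body. Releasing now, then retreating gently.

Emit:
{"api": "drive_tool", "payload": {
  "steps": [
    {"dx": 0,"dy": 0,"dz": 0,"rx": 0,"ry": 0,"rz": 0,"grip": -1},
    {"dx": 0,"dy": 0,"dz": 0,"rx": 0,"ry": 0,"rz": 0,"grip": -1},
    {"dx": 0,"dy": 0,"dz": 0,"rx": 0,"ry": 0,"rz": 0,"grip": -1},
    {"dx": 0,"dy": 0,"dz": 0,"rx": 0,"ry": 0,"rz": 0,"grip": -1}
  ]
}}

```text
time: 11.1
tcp_pos: [765.6, -104.6, 77.1]
ee_rot: [0.225, 0.069, 0.972, -0.022]
force: [-2.2, 0.1, 0.1]
opening: 0.969
gripper_force: 0.0
```

```bash
python3 st.py
```

```text
[ 0.082  0.601 -0.347  0.55  -0.21  -2.31 ] [ 765.6 -104.6   77.1] [-2.2  0.1  0.1]
[[-0.89   0.144  0.434]
 [ 0.124  0.99  -0.073]
 [-0.44  -0.011 -0.898]]
```

Emit:
{"api": "drive_tool", "payload": {
  "steps": [
    {"dx": 0.003,"dy": 0,"dz": -0.008,"rx": 0,"ry": 0,"rz": 0,"grip": -1},
    {"dx": 0.003,"dy": 0,"dz": -0.008,"rx": 0,"ry": 0,"rz": 0,"grip": -1},
    {"dx": 0.003,"dy": 0,"dz": -0.008,"rx": 0,"ry": 0,"rz": 0,"grip": -1},
    {"dx": 0.003,"dy": 0,"dz": -0.01,"rx": 0,"ry": 0,"rz": 0,"grip": -1},
    {"dx": 0.003,"dy": 0,"dz": -0.01,"rx": 0,"ry": 0,"rz": 0,"grip": -1},
    {"dx": 0.003,"dy": 0,"dz": -0.012,"rx": 0,"ry": 0,"rz": 0,"grip": -1},
    {"dx": 0.003,"dy": 0,"dz": -0.012,"rx": 0,"ry": 0,"rz": 0,"grip": -1},
    {"dx": 0.003,"dy": 0,"dz": -0.012,"rx": 0,"ry": 0,"rz": 0,"grip": -1}
  ]
}}

```text
time: 12.1
tcp_pos: [709.5, -95.8, 139.8]
ee_rot: [0.225, 0.069, 0.972, -0.022]
force: [-0.2, -0.3, -0.0]
opening: 0.997
gripper_force: 0.0
```

```bash
python3 st.py
python3 - <<'E'
from h import *
b=snap('side')['frame'][100:280,240:480,::-1]
cv2.imwrite('pics/z5.png',cv2.resize(b,None,fx=3,fy=3,interpolation=2))
E
```

```text
[ 0.121  0.449 -0.408  0.436 -0.3   -2.224] [709.5 -95.8 139.8] [-0.2 -0.3 -0. ]
[[-0.889  0.144  0.435]
 [ 0.125  0.99  -0.073]
 [-0.441 -0.011 -0.897]]
```

View pics/z5.png

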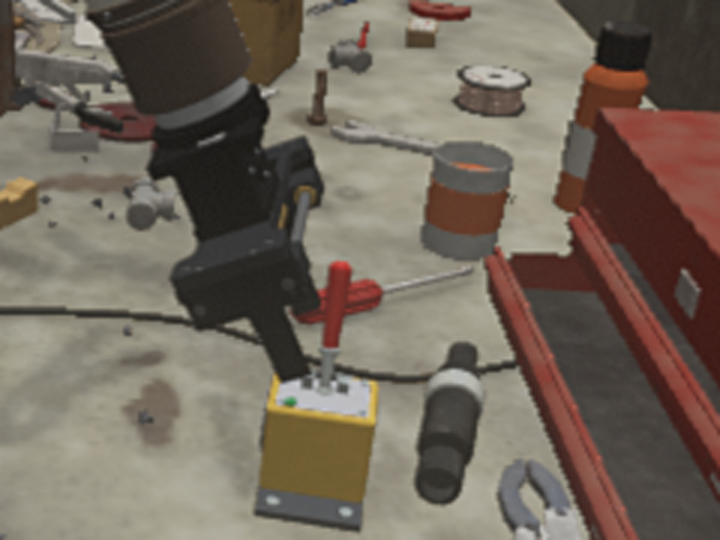

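The box now stands upright with its bat leaning to the far (+y, red) side; 9 of my 10 pictures are used. I'll move up and level out so both cameras see the bat.

Emit:
{"api": "drive_tool", "payload": {
  "steps": [
    {"dx": 0.01,"dy": 0,"dz": -0.05,"rx": 0,"ry": 0,"rz": 0,"grip": -1},
    {"dx": 0.01,"dy": 0,"dz": -0.05,"rx": 0,"ry": 0.0,"rz": 0,"grip": -1},
    {"dx": 0.05,"dy": 0,"dz": -0.02,"rx": 0,"ry": 0.152,"rz": 0,"grip": -1},
    {"dx": 0.05,"dy": 0,"dz": -0.02,"rx": 0,"ry": 0.152,"rz": 0,"grip": -1},
    {"dx": 0.05,"dy": 0,"dz": -0.02,"rx": 0,"ry": 0.152,"rz": 0,"grip": -1},
    {"dx": 0.05,"dy": 0,"dz": 0,"rx": 0,"ry": 0,"rz": 0,"grip": -1},
    {"dx": 0,"dy": 0,"dz": 0,"rx": 0,"ry": 0,"rz": 0,"grip": -1}
  ]
}}

```text
time: 13.02
tcp_pos: [438.0, -55.7, 232.4]
ee_rot: [-0.0, 0.072, 0.997, -0.005]
force: [0.4, -0.3, -0.2]
opening: 0.999
gripper_force: 0.0
```

```bash
python3 st.py
cat > bat.py <<'E'
from h import *
import sys
C={}
for n in ('scene','side','wrist'):
    c=C[n]=snap(n); save(c,n+'_b.png'); hsv=cv2.cvtColor(c['frame'],cv2.COLOR_RGB2HSV)
    m=cv2.inRange(hsv,(0,170,110),(5,255,255))|cv2.inRange(hsv,(172,170,110),(180,255,255)); k,l,st,ce=cv2.connectedComponentsWithStats(m)
    for i in range(1,k):
        if 40<st[i,4]<3000:
            ys,xs=np.where(l==i); P=np.c_[xs,ys].astype(float); mu=P.mean(0); v=np.linalg.svd(P-mu,full_matrices=False)[2][0]; t=(P-mu)@v
            print(n,st[i],'ends',(mu+v*t.min()).round(1),(mu+v*t.max()).round(1),'mid@120',onz(c,mu,135).round())
    m=cv2.inRange(hsv,(18,120,90),(35,255,255)); k,l,st,ce=cv2.connectedComponentsWithStats(m)
    for i in range(1,k):
        if 100<st[i,4]<6000: print(n,'Y',st[i],ce[i].round(1),onz(c,ce[i],40).round())
E
python3 bat.py
```

```text
[ 0.25   0.078 -0.439  0.011 -1.058 -1.97 ] [438.  -55.7 232.4] [ 0.4 -0.3 -0.2]
[[-0.99   0.143 -0.002]
 [ 0.144  0.99  -0.01 ]
 [ 0.    -0.01  -1.   ]]
scene [198 195  27  17 170] ends [198.4 197.1] [222.9 209.2] mid@120 [666. 195. 135.]
scene Y [283 168  24  28 295] [291.6 182.1] [723. -83.  40.]
scene Y [391 187  11  22 118] [395.7 200.6] [ 518. -313.   40.]
scene Y [183 304  32  18 437] [198.8 312.4] [429. 330.  40.]
side Y [303  75  41  18 410] [322.9  82.2] [ 734. 1446.   40.]
side Y [ 327  223   39   44 1012] [345.1 249.5] [ 738. -115.   40.]
side Y [ 212  312   50   47 1528] [235.7 336.9] [ 542. -373.   40.]
side Y [ 410  355  102   48 3195] [462.5 379.3] [ 886. -422.   40.]
wrist Y [ 53 271  21  59 459] [ 59.4 302.5] [ 524. -293.   40.]
wrist Y [477 272  18  58 385] [488.1 303. ] [585. 142.  40.]
```

Run:
```python
from h import *
for n,(x,y,w,h) in (('scene',(270,130,50,60)),('side',(330,170,45,70))):
    f=cv2.imread(f'pics/{n}_b.png'); hsv=cv2.cvtColor(f,cv2.COLOR_BGR2HSV)
    m=(cv2.inRange(hsv,(0,130,80),(8,255,255))|cv2.inRange(hsv,(168,130,80),(180,255,255)))[y:y+h,x:x+w]
    print(n); print('\n'.join('%3d '%(y+i)+''.join('#' if v else '.' for v in r) for i,r in enumerate(m) if r.any()))
```

```text
scene
173 ......................#...........................
174 .....................##...........................
side
187 ......................###....................
188 ....................######...................
189 ....................#######..................
190 ....................#######..................
191 ....................#######..................
192 ....................######...................
193 ....................######.....##............
194 ....................###############..........
195 ....................################.........
196 ..................###################........
197 ..............#######################........
198 ...........##########################........
199 .........###########################.........
200 ........#######################...##.........
201 ........####################...#####.........
202 ........##################.#######...........
203 ........#######################..............
204 .........#####....#########..................
205 ..............##########.....................
206 ............############.....................
207 ...................#####.....................
208 ...................#####.....................
209 ...................####......................
210 ...................####......................
211 ..................#####......................
212 ..................#####......................
213 ..................#####......................
214 ..................#####......................
215 ...................###.......................
223 .......###...................................
224 .......###...................................
```

Run:
```python
from h import *
b=snap('side')
print('tip',onz(b,(353.2,188.5),163),'low',onz(b,(350.3,214),108.5))
bx=np.array([.987,-.164,0]);by=np.array([.164,.987,0])
# yellow corners of side face (near -y face): extents
hsv=cv2.cvtColor(b['frame'],cv2.COLOR_RGB2HSV);m=cv2.inRange(hsv,(18,120,90),(35,255,255));m[:,:320]=0;m[:,372:]=0;m[:215]=0;m[275:]=0
ys,xs=np.where(m); 
for y in (228,235,242,250,258,264): r=xs[ys==y]; print(y,r.min() if len(r) else 0,r.max() if len(r) else 0)
c=max(cv2.findContours(m,0,1)[0],key=cv2.contourArea); print(cv2.approxPolyDP(c,2.5,True)[:,0].tolist())
```

```text
tip [745.05601059 -66.46758924 163.        ] low [744.03613724 -80.11154202 108.5       ]
228 331 365
235 329 365
242 329 364
250 328 362
258 327 361
264 342 360
[[332, 223], [327, 261], [359, 266], [365, 228], [361, 240], [332, 236]]
```

Emit:
{"api": "drive_tool", "payload": {
  "steps": [
    {"dx": -0.04,"dy": 0.0024,"dz": -0.034,"rx": 0,"ry": 0,"rz": 0,"grip": -1},
    {"dx": -0.05,"dy": 0.0024,"dz": -0.034,"rx": 0,"ry": 0,"rz": 0,"grip": -1},
    {"dx": -0.053,"dy": 0.0024,"dz": 0,"rx": 0,"ry": 0,"rz": 0,"grip": -1},
    {"dx": -0.053,"dy": 0.0024,"dz": 0,"rx": 0,"ry": 0,"rz": 0,"grip": -1},
    {"dx": -0.053,"dy": 0.0024,"dz": 0,"rx": 0,"ry": 0,"rz": 0,"grip": -1},
    {"dx": -0.053,"dy": 0.0024,"dz": 0,"rx": 0,"ry": 0,"rz": 0,"grip": -1},
    {"dx": 0,"dy": 0,"dz": 0,"rx": 0,"ry": 0,"rz": 0,"grip": -1}
  ]
}}

```text
time: 14.1
tcp_pos: [745.1, -84.7, 292.7]
ee_rot: [-0.004, 0.073, 0.997, -0.006]
force: [-0.7, 1.2, -1.2]
opening: 1.001
gripper_force: 0.0
```

```bash
python3 st.py; python3 bat.py
```

```text
[ 0.105  0.594  0.468  0.01  -1.454 -1.823] [745.1 -84.7 292.7] [-0.7  1.2 -1.2]
[[-0.989  0.145 -0.009]
 [ 0.145  0.989 -0.011]
 [ 0.007 -0.012 -1.   ]]
scene [198 195  27  17 185] ends [198.4 197.1] [222.9 209.1] mid@120 [665. 194. 135.]
scene Y [283 161  17  34 259] [289.  180.4] [734. -80.  40.]
scene Y [391 187  25  22 432] [403.  198.3] [ 516. -338.   40.]
scene Y [183 304  32  18 442] [199.  312.4] [429. 330.  40.]
side Y [303  75  41  18 386] [322.9  82. ] [ 734. 1449.   40.]
side Y [ 327  223   39   44 1012] [345.1 249.5] [ 738. -115.   40.]
side Y [ 212  312   50   47 1531] [235.7 336.9] [ 542. -373.   40.]
side Y [ 410  355  102   48 3164] [462.7 379.1] [ 886. -422.   40.]
wrist [ 457  147   54   68 1786] ends [463.9 149.6] [504.1 212.9] mid@120 [751.  92. 135.]
wrist [275 164   7   8  46] ends [278.5 163.9] [277.9 171. ] mid@120 [714. -78. 135.]
wrist [291 199  20  20 302] ends [306.4 201.2] [293.9 215.9] mid@120 [752. -64. 135.]
wrist [332 316  51  17 505] ends [381.9 320.9] [332.2 326.3] mid@120 [870. -25. 135.]
wrist [190 327 112  26 673] ends [300.  330.1] [190.7 352.2] mid@120 [ 873. -119.  135.]
wrist Y [   0    0   45   65 1114] [11.8 24.7] [ 545. -326.   40.]
wrist Y [ 232  150   56   75 1125] [258.9 182.4] [ 740. -104.   40.]
wrist Y [ 23 202  26  27 365] [ 32.9 217.2] [ 743. -369.   40.]
wrist Y [ 53 271  21  59 454] [ 59.4 302.6] [ 853. -370.   40.]
wrist Y [477 272  18  58 382] [488.1 303. ] [926. 149.  40.]
```

View pics/wrist_b.png

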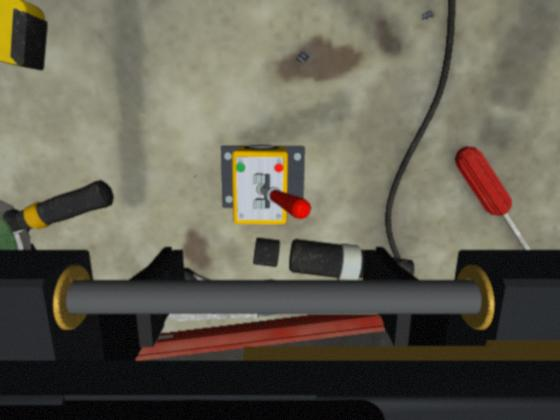

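The wrist view shows the standing box's top spanning (233–288, 150–224), square with the image, and the bat end at about (301,208) leaning to the red dot.

Run:
```python
from h import *
c=snap('wrist')
ctr=onz(c,(260.5,187),80); print('box ctr',ctr, 'corner width',onz(c,(288,224),80)-onz(c,(233,150),80))
tip=onz(c,(302,208.5),163); print('tip',tip)
by=np.array([.145,.989,0]); bx=np.array([.989,-.145,0])
print('pivot from tip',tip-by*100*np.sin(.42), 'tip-ctr in box',(tip-ctr)@bx,(tip-ctr)@by)
b=snap('side'); o=ctr
for p in (o+by*40+[0,0,83],o+by*16+[0,0,28.5]): print(proj(b,p))
for n in ('dx',): pass
```

```text
box ctr [738.42706582 -99.7656441   80.        ] corner width [83.18998383 43.50826448  0.        ]
tip [745.14986014 -63.6784024  163.        ]
pivot from tip [ 739.23733357 -104.0059112   163.        ] tip-ctr in box 1.4161935287666705 36.665087220901064
[352.52774592 187.11511647]
[348.90705088 214.84015331]
```

Emit:
{"api": "drive_tool", "payload": {
  "steps": [
    {"dx": 0.0016,"dy": 0.0287,"dz": 0.02,"rx": 0,"ry": 0,"rz": 0,"grip": -1},
    {"dx": 0.0016,"dy": 0.0287,"dz": 0.0345,"rx": 0,"ry": 0,"rz": 0,"grip": -1},
    {"dx": 0,"dy": 0,"dz": 0,"rx": 0.14,"ry": 0,"rz": 0,"grip": -1},
    {"dx": 0,"dy": 0,"dz": 0,"rx": 0.14,"ry": 0,"rz": 0,"grip": -1},
    {"dx": 0,"dy": 0,"dz": 0,"rx": 0.14,"ry": 0,"rz": 0,"grip": -1},
    {"dx": 0,"dy": 0,"dz": 0,"rx": 0,"ry": 0,"rz": 0,"grip": -1}
  ]
}}

```text
time: 15.1
tcp_pos: [745.9, -25.6, 244.5]
ee_rot: [-0.016, 0.069, 0.974, -0.213]
force: [0.2, -0.4, -0.4]
opening: 0.999
gripper_force: 0.0
```

```bash
cat > tgt.py <<'E'
from h import *
import sys
# print move (tool frame, mm / rad) to TCP goal: bat angle a (lean to +y), distance d of grasp point from pivot
a,d=map(float,sys.argv[1:3]); piv=np.array([739.5,-101,72]); by=np.array([.145,.989,0]);bx=np.array([.989,-.145,0]);k=np.array([0,0,1.])
u=by*np.sin(a)+k*np.cos(a); s=robot.sense(); q=s['ee_rot']; M=R.from_quat([q[1],q[2],q[3],q[0]]).as_matrix()
G=np.c_[-bx,np.cross(-u,-bx),-u]
print('move',(M.T@(piv+(d+3)*u-s['tcp_pos'])).round(1),'rot',R.from_matrix(M.T@G).as_rotvec().round(3),'F',s['force'].round(1),'d now',((s['tcp_pos']-piv)@-M[:,2]-3).round(1),'lean',np.arctan2(-M[:,2]@by,-M[2,2]).round(3),'t',s['time'],s['joint_pos'].round(2))
E
python3 tgt.py .42 100; python3 tgt.py .42 82
```

```text
move [-4.6  2.3 85.3] rot [-0.012  0.     0.005] F [ 0.2 -0.4 -0.4] d now 185.3 lean 0.431 t 15.1 [ 0.31  0.65  0.25  0.39 -1.39 -2.14]
move [ -4.6   2.5 103.3] rot [-0.012  0.     0.005] F [ 0.2 -0.4 -0.4] d now 185.3 lean 0.431 t 15.1 [ 0.31  0.65  0.25  0.39 -1.39 -2.14]
```

Emit:
{"api": "drive_tool", "payload": {
  "steps": [
    {"dx": -0.0046,"dy": 0.0024,"dz": 0.035,"rx": -0.012,"ry": 0,"rz": 0.005,"grip": -1},
    {"dx": 0,"dy": 0,"dz": 0.035,"rx": 0,"ry": 0,"rz": 0,"grip": -1},
    {"dx": 0,"dy": 0,"dz": 0.02,"rx": 0,"ry": 0,"rz": 0,"grip": -1},
    {"dx": 0,"dy": 0,"dz": 0.013,"rx": 0,"ry": 0,"rz": 0,"grip": -1},
    {"dx": 0,"dy": 0,"dz": 0,"rx": 0,"ry": 0,"rz": 0,"grip": -1}
  ]
}}

```text
time: 15.72
tcp_pos: [745.4, -68.8, 150.4]
ee_rot: [-0.014, 0.074, 0.975, -0.207]
force: [-0.3, 0.3, -1.0]
opening: 1.003
gripper_force: 0.0
```

```bash
python3 tgt.py .42 82
```

```text
move [ 1.2  2.1 -0. ] rot [ 0.002  0.    -0.006] F [-0.3  0.3 -1. ] d now 81.9 lean 0.418 t 15.725 [ 0.25  0.7   0.11  0.42 -1.18 -2.17]
```

Adding the 2 mm correction, then closing gently.

Emit:
{"api": "drive_tool", "payload": {
  "steps": [
    {"dx": 0.001,"dy": 0.002,"dz": 0,"rx": 0,"ry": 0,"rz": 0,"grip": 1},
    {"dx": 0,"dy": 0,"dz": 0,"rx": 0,"ry": 0,"rz": 0,"grip": 1},
    {"dx": 0,"dy": 0,"dz": 0,"rx": 0,"ry": 0,"rz": 0,"grip": 1},
    {"dx": 0,"dy": 0,"dz": 0,"rx": 0,"ry": 0,"rz": 0,"grip": 1},
    {"dx": 0,"dy": 0,"dz": 0,"rx": 0,"ry": 0,"rz": 0,"grip": 1},
    {"dx": 0,"dy": 0,"dz": 0,"rx": 0,"ry": 0,"rz": 0,"grip": 1},
    {"dx": 0,"dy": 0,"dz": 0,"rx": 0,"ry": 0,"rz": 0,"grip": 1},
    {"dx": 0,"dy": 0,"dz": 0,"rx": 0,"ry": 0,"rz": 0,"grip": 1}
  ],
  "force": 10
}}

```text
time: 16.73
tcp_pos: [745.0, -66.2, 149.3]
ee_rot: [-0.015, 0.073, 0.975, -0.208]
force: [0.2, -2.4, 2.6]
opening: 0.176
gripper_force: 10.4
```

```bash
python3 tgt.py .42 82
```

```text
move [ 0.4 -0.6 -0.1] rot [ 0.     0.    -0.004] F [ 0.2 -2.4  2.6] d now 81.9 lean 0.42 t 16.725 [ 0.26  0.7   0.1   0.42 -1.18 -2.18]
```

Emit:
{"api": "drive_tool", "payload": {
  "steps": [
    {"dx": 0,"dy": 0,"dz": 0,"rx": 0,"ry": 0,"rz": 0,"grip": 1},
    {"dx": 0,"dy": 0,"dz": 0,"rx": 0,"ry": 0,"rz": 0,"grip": 1},
    {"dx": 0,"dy": 0,"dz": -0.004,"rx": 0,"ry": 0,"rz": 0,"grip": 1},
    {"dx": 0,"dy": 0,"dz": -0.004,"rx": 0,"ry": 0,"rz": 0,"grip": 1},
    {"dx": 0,"dy": 0,"dz": -0.003,"rx": 0,"ry": 0,"rz": 0,"grip": 1},
    {"dx": 0,"dy": 0,"dz": 0,"rx": 0,"ry": 0,"rz": 0,"grip": 1},
    {"dx": 0,"dy": 0,"dz": 0,"rx": 0,"ry": 0,"rz": 0,"grip": 1}
  ],
  "force": 35
}}

```text
time: 17.6
tcp_pos: [745.5, -61.5, 158.7]
ee_rot: [-0.015, 0.073, 0.975, -0.207]
force: [-0.4, -3.1, -2.8]
opening: 0.168
gripper_force: 34.7
```

```bash
python3 tgt.py .42 93
```

```text
move [ 0.2 -1.2 -0.6] rot [ 0.001 -0.    -0.004] F [-0.4 -3.1 -2.8] d now 92.4 lean 0.419 t 17.6 [ 0.26  0.69  0.12  0.41 -1.2  -2.17]
```

Emit:
{"api": "drive_tool", "payload": {
  "steps": [
    {"dx": 0,"dy": -0.001,"dz": -0.001,"rx": 0,"ry": 0,"rz": 0,"grip": 1},
    {"dx": 0,"dy": -0.0081,"dz": 0.0003,"rx": -0.084,"ry": 0,"rz": 0,"grip": 1},
    {"dx": 0,"dy": -0.0081,"dz": 0.0003,"rx": -0.084,"ry": 0,"rz": 0,"grip": 1},
    {"dx": 0,"dy": -0.0081,"dz": 0.0003,"rx": -0.084,"ry": 0,"rz": 0,"grip": 1},
    {"dx": 0,"dy": -0.0081,"dz": 0.0003,"rx": -0.084,"ry": 0,"rz": 0,"grip": 1},
    {"dx": 0,"dy": -0.0081,"dz": 0.0003,"rx": -0.084,"ry": 0,"rz": 0,"grip": 1},
    {"dx": 0,"dy": 0,"dz": 0,"rx": 0,"ry": 0,"rz": 0,"grip": 1}
  ]
}}

```text
time: 18.48
tcp_pos: [739.8, -101.8, 169.2]
ee_rot: [0.002, 0.076, 0.997, 0.001]
force: [-0.1, 0.2, -2.4]
opening: 0.166
gripper_force: 34.8
```

```bash
python3 tgt.py 0 94
```

```text
move [0.5 0.7 0.2] rot [ 0.001  0.003 -0.006] F [-0.1  0.2 -2.4] d now 94.2 lean -0.001 t 18.475 [ 0.08  0.64  0.25 -0.   -1.18 -1.8 ]
```

Emit:
{"api": "drive_tool", "payload": {
  "steps": [
    {"dx": 0,"dy": -0.0081,"dz": 0.0003,"rx": -0.084,"ry": 0,"rz": 0,"grip": 1},
    {"dx": 0,"dy": -0.0081,"dz": 0.0003,"rx": -0.084,"ry": 0,"rz": 0,"grip": 1},
    {"dx": 0,"dy": -0.0081,"dz": 0.0003,"rx": -0.084,"ry": 0,"rz": 0,"grip": 1},
    {"dx": 0,"dy": -0.0081,"dz": 0.0003,"rx": -0.084,"ry": 0,"rz": 0,"grip": 1},
    {"dx": 0,"dy": -0.0081,"dz": 0.0003,"rx": -0.084,"ry": 0,"rz": 0,"grip": 1},
    {"dx": 0,"dy": 0,"dz": 0,"rx": 0,"ry": 0,"rz": 0,"grip": 1}
  ]
}}

```text
time: 19.23
tcp_pos: [733.5, -141.1, 159.3]
ee_rot: [0.015, 0.074, 0.975, 0.207]
force: [-0.6, -0.7, -4.9]
opening: 0.163
gripper_force: 34.9
```

```bash
python3 tgt.py -.42 94
```

```text
move [-0.1  1.4 -0.7] rot [-0.002  0.002 -0.005] F [-0.6 -0.7 -4.9] d now 93.3 lean -0.418 t 19.225 [-0.15  0.69  0.41 -0.43 -1.32 -1.46]
```

Emit:
{"api": "drive_tool", "payload": {
  "steps": [
    {"dx": 0,"dy": -0.001,"dz": 0,"rx": -0.02,"ry": 0,"rz": 0,"grip": 1},
    {"dx": 0,"dy": 0,"dz": 0.005,"rx": 0,"ry": 0,"rz": 0,"grip": 1},
    {"dx": 0,"dy": 0,"dz": 0.005,"rx": 0,"ry": 0,"rz": 0,"grip": 1},
    {"dx": 0,"dy": 0,"dz": 0,"rx": 0,"ry": 0,"rz": 0,"grip": 1}
  ]
}}

```text
time: 19.73
tcp_pos: [734.4, -136.3, 150.9]
ee_rot: [0.017, 0.072, 0.973, 0.218]
force: [-0.8, -3.1, -4.5]
opening: 0.167
gripper_force: 35.0
```

```bash
python3 tgt.py -.42 83
```

```text
move [0.  0.4 0.6] rot [ 0.02   0.003 -0.002] F [-0.8 -3.1 -4.5] d now 83.6 lean -0.44 t 19.725 [-0.15  0.7   0.41 -0.46 -1.31 -1.44]
```

Emit:
{"api": "drive_tool", "payload": {
  "steps": [
    {"dx": 0,"dy": 0,"dz": 0,"rx": 0,"ry": 0,"rz": 0,"grip": -1},
    {"dx": 0,"dy": 0,"dz": 0,"rx": 0,"ry": 0,"rz": 0,"grip": -1},
    {"dx": 0,"dy": 0,"dz": 0,"rx": 0,"ry": 0,"rz": 0,"grip": -1},
    {"dx": 0,"dy": 0,"dz": 0,"rx": 0,"ry": 0,"rz": 0,"grip": -1},
    {"dx": 0,"dy": 0,"dz": 0,"rx": 0,"ry": 0,"rz": 0,"grip": -1},
    {"dx": 0,"dy": 0,"dz": -0.03,"rx": 0,"ry": 0,"rz": 0,"grip": -1},
    {"dx": 0,"dy": 0,"dz": -0.05,"rx": 0,"ry": 0,"rz": 0,"grip": -1},
    {"dx": 0,"dy": 0,"dz": -0.05,"rx": 0,"ry": 0,"rz": 0,"grip": -1},
    {"dx": 0,"dy": 0,"dz": -0.03,"rx": 0.15,"ry": 0,"rz": 0,"grip": -1},
    {"dx": 0,"dy": 0.03,"dz": 0,"rx": 0.15,"ry": 0,"rz": 0,"grip": -1}
  ]
}}

```text
time: 20.98
tcp_pos: [728.6, -179.8, 308.1]
ee_rot: [0.009, 0.077, 0.995, 0.067]
force: [0.2, -0.3, -1.2]
opening: 0.991
gripper_force: 0.0
```

Emit:
{"api": "drive_tool", "payload": {
  "steps": [
    {"dx": 0,"dy": 0.05,"dz": 0,"rx": 0.14,"ry": 0,"rz": 0,"grip": -1},
    {"dx": 0,"dy": 0.03,"dz": 0,"rx": 0,"ry": 0,"rz": 0,"grip": -1},
    {"dx": 0,"dy": 0,"dz": 0,"rx": 0,"ry": 0,"rz": 0,"grip": -1}
  ]
}}

```text
time: 21.35
tcp_pos: [740.3, -93.6, 311.5]
ee_rot: [0.001, 0.072, 0.997, 0.001]
force: [0.5, -0.5, 1.2]
opening: 0.996
gripper_force: 0.0
```

```bash
python3 st.py; python3 bat.py | grep wrist
python3 - <<'E'
from h import *
f=cv2.imread('pics/side_b.png'); hsv=cv2.cvtColor(f,cv2.COLOR_BGR2HSV)
m=(cv2.inRange(hsv,(0,130,80),(8,255,255))|cv2.inRange(hsv,(168,130,80),(180,255,255)))
y,x,h,w=170,330,75,50
print('\n'.join('%3d '%(y+i)+''.join('#' if v else '.' for v in r) for i,r in enumerate(m[y:y+h,x:x+w]) if r.any()))
b=snap('side'); piv=np.array([739.5,-101,72]); by=np.array([.145,.989,0])
for d in (0,.004,.01):
  for L in (102,40): print(d,L,proj(b,piv+(L+d*1e3)*(-by*np.sin(.42)+[0,0,np.cos(.42)])).round(1))
E
```

```text
[ 9.000e-02  5.770e-01  4.870e-01 -1.000e-03 -1.479e+00 -1.805e+00] [740.3 -93.6 311.5] [ 0.5 -0.5  1.2]
[[-0.99   0.144  0.002]
 [ 0.144  0.99   0.001]
 [-0.002  0.001 -1.   ]]
wrist [ 457  145   52   65 1639] ends [464.3 147.4] [502.4 207.6] mid@120 [751.  90. 135.]
wrist [284 162   7   7  42] ends [285. 167.] [290. 162.] mid@120 [714. -81. 135.]
wrist [213 188  43  25 576] ends [255.3 190.9] [213.2 206.5] mid@120 [ 737. -135.  135.]
wrist [338 315  42   9 194] ends [378.8 316.1] [337.7 319.7] mid@120 [874. -32. 135.]
wrist [202 318 107  26 617] ends [306.9 321.8] [202.3 344.3] mid@120 [ 874. -121.  135.]
wrist Y [   0    0   58   67 2045] [17.6 27.8] [ 544. -336.   40.]
wrist Y [ 242  148   55   72 1048] [270.9 179. ] [ 740. -100.   40.]
wrist Y [ 37 200  24  26 345] [ 46.7 214.7] [ 742. -369.   40.]
wrist Y [ 53 271  21  59 464] [ 59.5 302.4] [ 856. -389.   40.]
wrist Y [477 272  18  58 381] [488.1 303.2] [938. 149.  40.]
193 ...............................#..................
194 ............................#######...............
195 .......................#############..........
[... 1030 characters left out ...]
...................
215 ..................#####...........................
216 .................######...........................
217 .................######...........................
218 .................#####............................
219 .................#####............................
220 .................#####............................
221 .................#####............................
222 .................#####............................
223 .......###.......####.............................
224 .......###........##..............................
0 102 [351.  205.2]
0 40 [348.5 223.1]
0.004 102 [351.2 204. ]
0.004 40 [348.7 222. ]
0.01 102 [351.4 202.1]
0.01 40 [348.9 220.3]
```

Run:
```python
from h import *
c=snap('wrist'); by=np.array([.145,.989,0]); piv=np.array([739.5,-101,72])
# wrist handle mask extents: x 213..255 ; y 188..212
for d in (0,4,8): 
  for a in (.42,.3): print(d,a,[proj(c,piv+(L+d)*(-by*np.sin(a)+[0,0,np.cos(a)])).round(1) for L in (102,40)])
print(robot.sense()['force'])
```

```text
0 0.42 [array([219.1, 204.9]), array([253.6, 190.8])]
0 0.3 [array([232.5, 206. ]), array([258.2, 191.2])]
4 0.42 [array([216.5, 205.9]), array([251.7, 191.6])]
4 0.3 [array([230.5, 207.2]), array([256.8, 192. ])]
8 0.42 [array([213.7, 207. ]), array([249.8, 192.4])]
8 0.3 [array([228.5, 208.4]), array([255.4, 192.8])]
[0.2240909  0.08342116 0.574123  ]
```

```bash
python3 -c "
from plant import robot
print(robot.hand_in())"
```

```text
the job is handed in; nothing more can be done
None
```

I handed the job in at about 21.5 s of the 58 s limit: the box stands upright, and in the final camera checks its bat leans fully to the green side and looks sprung in and locked. The tape measure, pipe tee and block were not touched, and the hand-in itself returned no verdict.

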